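Jack a channel up flush for welding

TASK

Fit the loose red-handled crank squarely over the upright square end of the screw jack, all the way down on its shoulder and without forcing it, then wind the jack up by turning the crank's grip clockwise until the top of the copper-brown channel on the jack is flush with the top of the fixed channel beside it. Leave the crank sitting on the jack, let go, and leave the other things on the bench alone.

Things in the scene. Friction and masses are not known exactly. Their poses are not given: they have to be found in the camera images.
- fixture: Green fit-up fixture, fixed; base plate 410 x 130 x 12 mm. Origin on the jack screw's vertical axis at bench level; +x runs along the base to the far channel. The top yoke (56 x 130 mm, top 166 mm, nuts to 175 mm) carries the drive end; an upright 197 mm high stands at x 300 mm. Clockwise from above raises the grey table 10 mm a turn, at about 0.15 N m; it stays where left and has 52 mm travel.
- drive_top (a point): Centre of the top of the screw's steel square drive: 16 x 16 mm, 26 mm tall, its top 3 mm chamfered to 14.8 mm; above this point a cone nose, 7 mm tall, 14 mm wide. The square turns with the screw and starts at ANY angle (this entry's orientation is not the square's): turn the crank on it by feel until it drops over; four positions a turn, 6 degrees of play either way.
- drive_foot (a point): Foot of the square drive end, 26 mm below drive_top, at the top of the round shoulder (30 mm wide, 6 mm high) on which the seated crank's underside rests.
- crank_hub (a point): Centre, half-way up, of the loose crank's hub, 34 x 34 mm, 50 mm tall (underside 25 mm below); lies flat at first. A square socket, 17.6 x 17.6 mm, 37 mm deep, sides parallel to the hub's, opens below. +x points along the flat arm (22 mm wide, 10 mm thick, level with the underside) to the red grip, 80 mm from the hub's axis. Whole crank 0.35 to 0.55 kg.
- crank_knob (a point): Centre, half-way up, of the crank's upright red grip, 26 mm across and 62 mm long (12 to 74 mm above the crank's underside; this point is 45 mm above it). It spins freely on its pin, so it can be held without turning the hand while winding.
- near_top (a point): Point on the top face of the copper-brown channel clamped on the jack's grey table, 15 mm from the end that faces the far channel (channel 60 mm wide, 40 mm high). It rises with the jack. It starts below far_top.
- far_top (a point): Point on the top face of the copper-brown channel clamped on the yellow rest at the other side of the 3 mm joint gap, 15 mm from its end; its height is the height to reach and differs from job to job.
Mind the look-alikes: they are no part of the job. Leave any green or purple look-alike of the part that bears crank_hub alone.

How it is judged:
On the way, in this order (a step that is already met when the one before it is completed fails the run):
1. the crank is seated on the square drive, its underside on the shoulder (z of crank_hub in the frame of drive_foot below 0.029 m and horizontal distance between crank_hub and drive_foot below 0.005 m and angle between crank_hub's own z axis and vertical below 0.12 rad), for 0.2 s.
2. the near channel's top is flush with the far channel's, the crank still on the drive (z of near_top in the frame of far_top between -0.002 and 0.002 m and z of crank_hub in the frame of drive_foot below 0.035 m and horizontal distance between crank_hub and drive_foot below 0.006 m), for 0.2 s.
At the end, for the whole second after the job is handed in: The tops of the two channels are within 2 mm of each other in height, and the crank is left at rest fully down on the square drive (underside within 4 mm of the shoulder, within 5 mm of the axis, upright within 7 degrees) (all of step 1 and z of near_top in the frame of far_top between -0.002 and 0.002 m and linear speed of crank below 0.02 m/s); the robot touches nothing.
It fails at once if the crank is forced on the jack: more than 60 N between them (contact force between crank and fixture above 60 N).
It fails at once if another thing on the bench is moved by more than 30 mm (distance of any of magnet, hammer, screwdriver, brush, offcut, bracket, wrench from where it was at the start of the episode above 0.03 m).
It also fails if it takes over 70 s, if anything falls off the work surface, if the arm or the gripper's body presses on something with over 40 N, if the wrist force passes 120 N, or if a joint passes its speed limit or range.

ROBOT

A 6-joint arm with a two-finger parallel gripper is mounted at the origin on the work surface. World frame = base frame: x ahead of the robot, y to its left, z up, the work surface at z = 0. Lengths are in m, angles in rad, forces in N, time in s.
With the tool pointing down it reaches from about 0.325 to 0.875 m from the base axis. Payload 4.4 kg.
Tool frame: the origin (TCP) lies on the centre line of the jaws, within the pads' length; the fingertips stand 8 mm ahead of it and the grasp point (between the pads) lies 11 mm behind it; z points along the fingers, y is the line along which they close (so a half turn about z gives the same grasp; the last joint's range is limited). The gripper opens to 85 mm and grips with 20 to 120 N. Pads are 22 mm wide; open, the fingers measure 114 mm over their backs; the gripper's body (76 mm by 85 mm) begins 54 mm behind the grasp point. The pads swing forward as they close: fully open they stand 13 mm farther back than shut.
Start: joints at [1.014, 0.207, 1.542, -0, 1.393, -0.15], TCP at [0.227, 0.528, 0.239] pointing down, gripper open.
Joint ranges: [-2.73, 2.73], [-0.86, 2.22], [0.23, 2.46], [-1.11, 4.25], [0.08, 2.63], [-2.82, 2.82]. Speed limits (rad/s): [2.79, 2.79, 3.14, 3.14, 3.14, 3.14].

INTERFACE

Orientations are given as [roll, pitch, yaw] about the fixed x, y, z axes, in that order (R = Rz(yaw) Ry(pitch) Rx(roll)).
In Python, from rig import manip gives the robot as it stands. Calls block until the motion is done:
- manip.move_pose(position, orientation): joint-space move of the TCP to a pose.
- manip.move_straight(position, orientation=None, rate=0.15, f_stop=None): straight line of the TCP; orientation=None keeps the orientation; rate is the mean speed in m/s. With f_stop (N) it stops when the force on the tool has changed by that much, and returns True; else False.
- manip.set_joints(angles): joint-space move.
- manip.grip(opening, effort=None): finger opening in m; effort is the grip in N (None keeps the last); returns when the fingers have stopped.
- manip.dwell(seconds).
- manip.solve_ik(position, orientation): joint angles nearest the present ones, or None.
- manip.read_state(): the state.
- manip.camera(name): name is "scene" or "top"; returns a dict with "pixels" (384x512x3 uint8, blue, green, red), "fx", "fy", "cx", "cy" (pixels), "rvec" (rotation vector, rad) and "tvec" (3), from world to camera coordinates, as OpenCV has them. Camera axes: x right, y down, z forward; pixel columns grow to the right and rows downward; lengths in m; the calibration is good to about 2 mm. A picture is of the moment at which its call begins. There is no depth.
A pose or a line that the arm cannot do raises manip.IKError and nothing moves.
- manip.hand_in(): hands the job in; it is judged then, once.
The state is a dict: "clock": time; "q": joint angles; "joint_vel": joint speeds; "joint_torque": joint torques, N m; "tcp_pos": TCP position; "ee_rot": TCP orientation; "wrist_force": force on the tool from outside, world axes, zero at the start; "wrist_torque": the same for the moment, N m; "gripper_width": finger opening in m; "grasp_force": force on a finger pad.
Only numpy, scipy, OpenCV 4.12 (cv2) and the standard library are available. Lean on these libraries where they do the work, as an engineer would, in place of code of your own. Each camera call takes 0.05 s, during which the arm holds its last target. There are 200 camera calls.

## Working session

There is one attempt and no reset: what is moved stays moved. The work goes in short steps, each a Python script; the robot and the scene stay as the last script left them, time stands still between calls to the robot, and variables do not carry over. Pictures are saved under pics/ and viewed, at most 10 in all, crops included, and the job is handed in when it is done.

```bash
mkdir -p pics; ls
python3 - <<'E'
from rig import manip
import cv2,json
for n in("scene","top"):
    c=manip.camera(n); cv2.imwrite(f"pics/{n}0.png",cv2.resize(c["pixels"],(800,600),interpolation=cv2.INTER_CUBIC))
    cv2.imwrite(f"pics/{n}0raw.png",c["pixels"])
    print(n,[c[k] for k in("fx","fy","cx","cy","rvec","tvec")])
print(manip.read_state())
E
```

```text
pics
scene [452.3691775477952, 452.3691775477952, 250.14687173813667, 189.67668615896545, array([ 2.26329287,  0.82834654, -0.30695887]), array([-0.36439217, -0.15754721,  1.69991757])]
top [452.103039005339, 452.103039005339, 244.69348256608964, 197.68726654153576, array([ 2.13892696, -2.19418729,  0.07331754]), array([0.01316014, 0.54120379, 1.5018458 ])]
{'clock': 0.1, 'q': array([ 1.01449687e+00,  2.07365193e-01,  1.54283606e+00, -3.35289689e-05,
        1.39349450e+00, -1.50507343e-01]), 'joint_vel': array([-0.00070936, -0.00085141, -0.00291939,  0.00071987,  0.00041164,
        0.00105617]), 'joint_torque': array([-4.29631773e-04, -3.84093475e+01, -2.92548448e+01, -6.35460196e-05,
        4.90224382e-03, -1.85470702e-05]), 'tcp_pos': array([0.22664132, 0.52771231, 0.23821275]), 'ee_rot': array([-3.13950838e+00, -2.82720585e-04,  2.73580619e+00]), 'wrist_force': array([ 0.16167408,  0.11386853, -0.37303715]), 'wrist_torque': array([-0.01835494,  0.00966832, -0.00881787]), 'grasp_force': 0.0, 'gripper_width': 0.08522444241080142}
```

View pics/scene0.png

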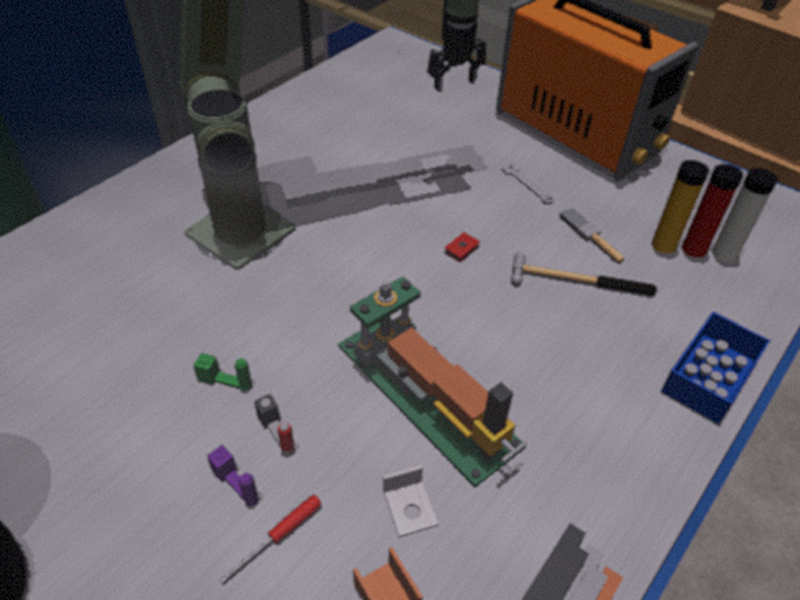

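View pics/top0.png

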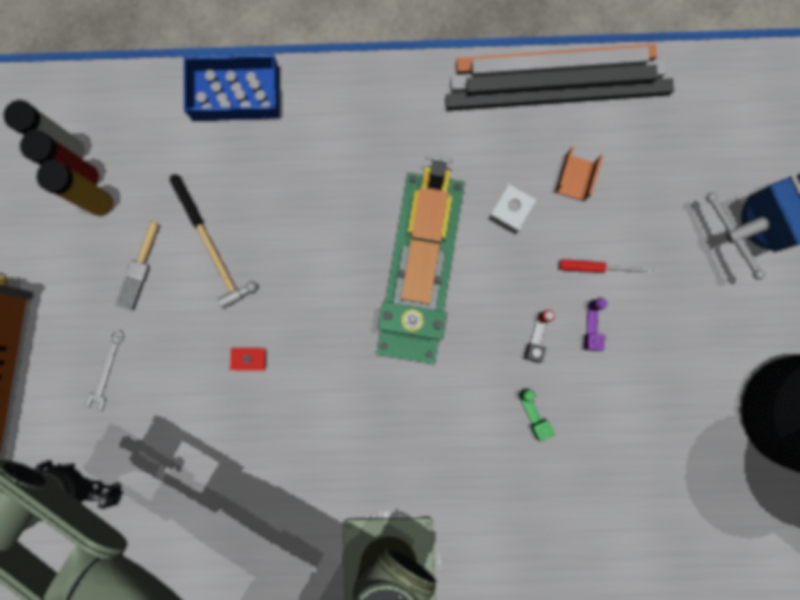

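Candidates for the crank: grey hub with red grip at top view (537,352)/(547,316); purple (595,340)/(597,304); green (541,430)/(527,397). I choose the grey/red one. Close crops next.

```bash
cat > h.py <<'E'
import numpy as np, cv2
from rig import manip
def cam(n):
    c=manip.camera(n); c["K"]=np.array([[c["fx"],0,c["cx"]],[0,c["fy"],c["cy"]],[0,0,1]])
    c["R"]=cv2.Rodrigues(np.array(c["rvec"]))[0]; c["t"]=np.array(c["tvec"]); return c
def onz(c,uv,z):
    d=c["R"].T@np.linalg.inv(c["K"])@np.array([*uv,1.]); o=-c["R"].T@c["t"]
    return o+d*(z-o[2])/d[2]
def proj(c,p): 
    q=c["K"]@(c["R"]@np.array(p)+c["t"]); return q[:2]/q[2]
def tri(c1,u1,c2,u2):
    P=[c["K"]@np.c_[c["R"],c["t"]] for c in(c1,c2)]
    X=cv2.triangulatePoints(P[0],P[1],np.array(u1,float),np.array(u2,float)).ravel(); return X[:3]/X[3]
def crop(c,u0,v0,w,h,s): return cv2.resize(c["pixels"][v0:v0+h,u0:u0+w],None,fx=s,fy=s,interpolation=cv2.INTER_CUBIC)
E
python3 - <<'E'
from h import *
c=cam("top"); s=cam("scene")
# top crank 325-375 x 190-240 ; drive 235-290 x 185-240 ; scene crank 155-205,245-295; scene drive+channels 
a=np.hstack([crop(c,325,190,50,50,8),crop(c,238,185,50,50,8)])
b=crop(s,150,245,50,25*1+25,8); d=crop(s,220,170,50,50,8)
cv2.imwrite("pics/c1.png",a); cv2.imwrite("pics/c2.png",np.hstack([b,d]))
cv2.imwrite("pics/c3.png",crop(s,235,195,100,75,8))
E
```

```text
(no output)
```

View pics/c1.png

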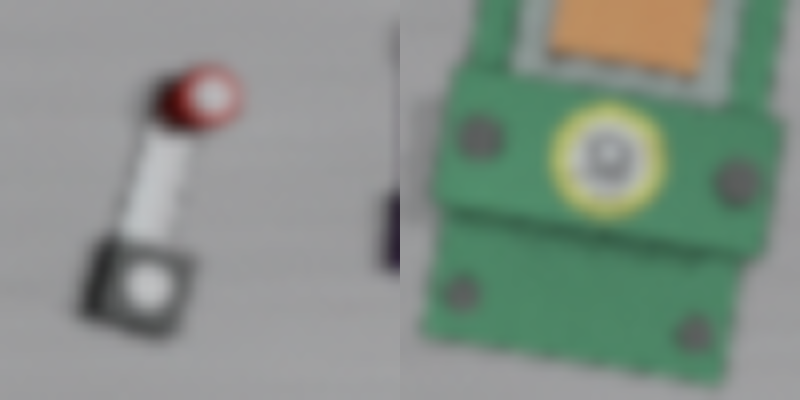

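View pics/c2.png

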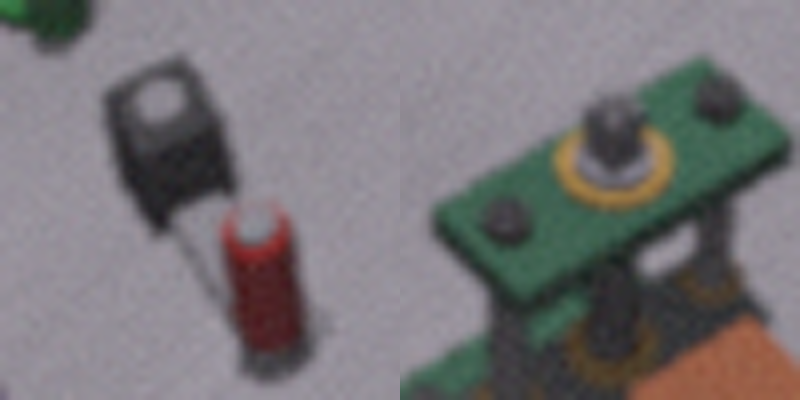

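View pics/c3.png

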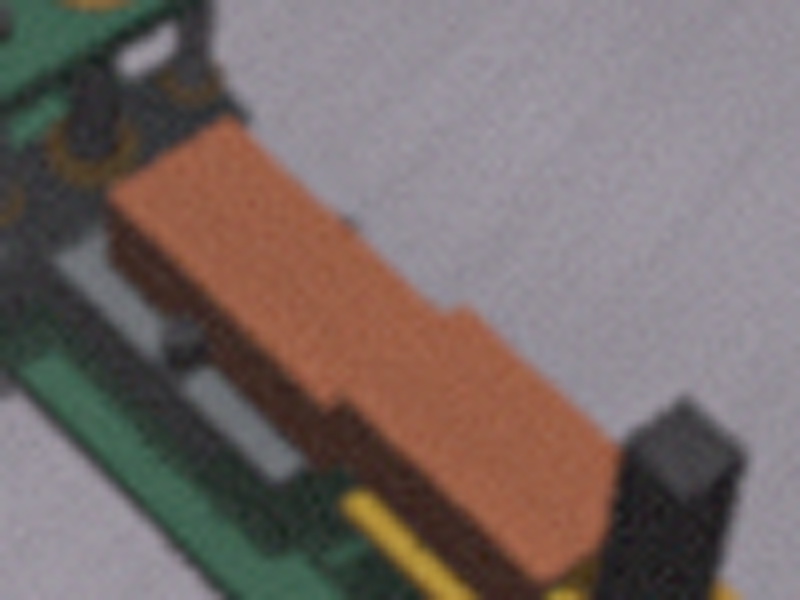

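Top crop: crank hub top (147,285), red grip top (212,95), jack nose tip (611,153). Scene crop: hub top (160,100), grip top (258,222), nose about (612,105). The red grip and the plain grey hub match the description.

```bash
cat >> h.py <<'E'
def raw(p,u0,v0,s=8): return ((p[0]+.5)/s-.5+u0,(p[1]+.5)/s-.5+v0)
E
python3 - <<'E'
from h import *
np.set_printoptions(precision=4,suppress=True)
c=cam("top"); s=cam("scene")
T=lambda x,y: raw((x,y),325,190); TD=lambda x,y: raw((x-400,y),238,185)
S=lambda x,y: raw((x,y),150,245); SD=lambda x,y: raw((x-400,y),220,170); C3=lambda x,y: raw((x,y),235,195)
for n,a,b,z in [("hubtop",T(147,285),S(160,100),.050),("griptop",T(212,95),S(258,222),.074),("nose",TD(611,152),SD(613,100),.205),("ring",TD(608,160),SD(615,162),.168)]:
    print(n,"tri",tri(c,a,s,b),"top",onz(c,a,z),"scene",onz(s,b,z))
nutL,nutR=onz(c,TD(481,138),.175),onz(c,TD(738,184),.175)
print("nuts",nutL,nutR,tri(c,TD(481,138),s,SD(507,219)),tri(c,TD(738,184),s,SD(717,97)))
d=nutL-nutR; yaw=np.arctan2(d[1],d[0])-np.pi/2; print("yaw",yaw, (nutL+nutR)/2)
ax=np.array([np.cos(yaw),np.sin(yaw),0]); ay=np.array([-ax[1],ax[0],0]); o=(nutL+nutR)/2
from scipy.optimize import brentq
def zy(uv,y): return brentq(lambda z:(onz(s,uv,z)-o)@ay-y,0,.3)
for n,l,r in [("near",[(150,230),(240,322),(300,382)],[(260,145),(350,232),(400,275)]),("far",[(400,460),(460,513),(520,567)],[(490,325),(540,372),(600,430)])]:
    for sgn in(1,-1):
        print(n,sgn,"L",[round(zy(C3(*p),.03*sgn),4) for p in l],"R",[round(zy(C3(*p),-.03*sgn),4) for p in r])
# gap position along x from top camera : full-res px (427,240)/1.5625
for z in(.1,.15):
  for p in[(427,240),(417,303),(436,188)]:
    q=onz(c,raw(p,0,0,1.5625),z)-o; print(z,p,q@ax,q@ay)
E
```

```text
hubtop tri [ 0.4397 -0.3213  0.0514] top [ 0.4399 -0.3215  0.05  ] scene [ 0.4388 -0.3209  0.05  ]
griptop tri [ 0.5161 -0.3451  0.0766] top [ 0.5156 -0.3464  0.074 ] scene [ 0.5154 -0.3435  0.074 ]
nose tri [ 0.5065 -0.0609  0.2029] top [ 0.5064 -0.0608  0.205 ] scene [ 0.5077 -0.0625  0.205 ]
ring tri [ 0.5064 -0.06    0.1695] top [ 0.5061 -0.0604  0.168 ] scene [ 0.5058 -0.0586  0.168 ]
nuts [ 0.5152 -0.0123  0.175 ] [ 0.4952 -0.1091  0.175 ] [ 0.4921 -0.0417  0.1204] [ 0.5226 -0.083   0.2345]
yaw -0.20384080223361356 [ 0.5052 -0.0607  0.175 ]Traceback (most recent call last):
  File "<stdin>", line 16, in <module>
  File "<stdin>", line 13, in zy
    r = _zeros._brentq(f, a, b, xtol, rtol, maxiter, args, full_output, disp)
ValueError: f(a) and f(b) must have different signs
```

Measurements agree: hub–grip distance 79.7 mm (should be 80), hub top 51 mm, nose 203 mm. Next, the channel heights and probe points.

Run:
```python
from h import *
np.set_printoptions(precision=4,suppress=True)
c=cam("top"); s=cam("scene")
C3=lambda x,y: raw((x,y),235,195)
o=np.array([.506,-.0605,0]);yaw=-.204
ax=np.array([np.cos(yaw),np.sin(yaw),0]); ay=np.array([-ax[1],ax[0],0])
from scipy.optimize import brentq
def zy(uv,y): return brentq(lambda z:(onz(s,uv,z)-o)@ay-y,-.3,.6)
for n,l,r in [("near",[(150,230),(240,322),(300,382)],[(260,145),(350,232),(400,275)]),("far",[(400,460),(460,513),(520,567)],[(490,325),(540,372),(600,430)])]:
    print(n,"L",[round(zy(C3(*p),-.03),4) for p in l],"R",[round(zy(C3(*p),.03),4) for p in r])
for z in(.1,.13):
  for p in[(427,240),(417,303),(432,188),(438,165)]:
    q=onz(c,raw(p,0,0,1.5625),z)-o; print(z,p,q@ax,q@ay)
# IK checks
for x in (.14,.2):
  p=o+ax*x
  for yw in (yaw,yaw+np.pi/2,yaw-np.pi/2,yaw+np.pi): print(x,yw,manip.solve_ik([p[0],p[1],.15],[np.pi,0,yw]))
for k in range(4):
  for P in([.4397,-.3214,.024],[.506,-.0605,.21],[.506,-.0605,.4]):
    print(k,manip.solve_ik(P,[np.pi,0,-.318+k*np.pi/2]))
```

```text
near L [0.1084, 0.1066, 0.1061] R [0.1046, 0.1034, 0.1056]
far L [0.1171, 0.1201, 0.1226] R [0.1234, 0.1232, 0.1222]
0.1 (427, 240) 0.1736048960307374 -0.0017141155917153156
0.1 (417, 303) 0.04116477760592174 -0.004184398754404969
0.1 (432, 188) 0.2832756638662397 0.0070098752904174015
0.1 (438, 165) 0.3335920493963718 0.0031319558923873884
0.13 (427, 240) 0.16785328857767928 -0.0014709893196871038
0.13 (417, 303) 0.038165863935387886 -0.003889929028566207
0.13 (432, 188) 0.2752446108468683 0.007071678291629583
0.13 (438, 165) 0.3245151984476781 0.0032743592792157483
0.14 -0.204 [-0.2705  0.4391  1.4294 -0.      1.273   1.5043]
0.14 1.3667963267948966 [-0.2705  0.4391  1.4294 -0.      1.273  -0.0665]
0.14 -1.7747963267948965 None
0.14 2.937592653589793 [-0.2705  0.4391  1.4294  0.      1.273  -1.6373]
0.2 -0.204 [-0.2648  0.5585  1.2532 -0.      1.3299  1.51  ]
0.2 1.3667963267948966 [-0.2648  0.5585  1.2532  0.      1.3299 -0.0608]
0.2 -1.7747963267948965 None
0.2 2.937592653589793 [-0.2648  0.5585  1.2532  0.      1.3299 -1.6316]
0 [-0.7901  0.4193  1.7699 -0.      0.9524  1.0987]
0 [-0.289   0.0943  1.7328 -0.      1.3145  1.5998]
0 [-0.289  -0.0116  1.4546 -0.      1.6986  1.5998]
1 [-0.7901  0.4193  1.7699  0.      0.9524 -0.4721]
1 [-0.289   0.0943  1.7328 -0.      1.3145  0.029 ]
1 [-0.289  -0.0116  1.4546 -0.      1.6986  0.029 ]
2 [-0.7901  0.4193  1.7699  0.      0.9524 -2.0429]
2 [-0.289   0.0943  1.7328  0.      1.3145 -1.5418]
2 [-0.289  -0.0116  1.4546  0.      1.6986 -1.5418]
3 [-0.7901  0.4193  1.7699 -0.      0.9524  2.6695]
3 None
3 None
```

Near channel reads about 105 mm, far about 122 mm, joint gap at fixture x ≈ 0.17. I'll probe both tops by touch for an exact difference.

```bash
cat >> h.py <<'E'
from numpy import pi
np.set_printoptions(precision=4,suppress=True)
O=np.array([.506,-.0605,0]);FY=-.204
AX=np.array([np.cos(FY),np.sin(FY),0])
def st(m=""):
    s=manip.read_state(); print(m,"t%.1f"%s["clock"],s["tcp_pos"],"yaw%.3f"%s["ee_rot"][2],"F",s["wrist_force"],"w%.4f"%s["gripper_width"],"g%.1f"%s["grasp_force"]); return s
def probe(x):
    p=O+AX*x; hit=manip.move_straight([p[0],p[1],.112],rate=.05,f_stop=6); s=st(f"probe {x} {hit}"); return s["tcp_pos"][2]
E
python3 - <<'E'
from h import *
manip.grip(0.0,30)
p=O+AX*.192; manip.move_pose([p[0],p[1],.26],[pi,0,FY+pi/2])
manip.move_straight([p[0],p[1],.142],rate=.25); st()
zf=probe(.192)
manip.move_straight([p[0],p[1],zf+.012],rate=.15)
p=O+AX*.15; manip.move_straight([p[0],p[1],zf+.006],rate=.15)
p[2]=0
h=manip.move_straight([p[0],p[1],.085],rate=.05,f_stop=6); zn=st(f"near {h}")["tcp_pos"][2]
print("rise",zf-zn)
manip.move_straight([p[0],p[1],.26],rate=.3)
manip.grip(.06)
E
```

```text
t4.5 [ 0.6948 -0.0991  0.143 ] yaw1.367 F [0.0693 0.3353 0.9504] w0.0002 g0.0
probe 0.192 True t5.0 [ 0.6955 -0.0997  0.1261] yaw1.367 F [ 0.1304 -0.355   3.489 ] w-0.0002 g1.4
near True t6.2 [ 0.6534 -0.091   0.1105] yaw1.367 F [-0.3844  0.4892  5.3338] w-0.0002 g2.3
rise 0.015585103519119875
```

Run:
```python
from h import *
H=[.4397,-.3214]; cy=-.318
manip.move_pose([*H,.16],[pi,0,cy])
manip.move_straight([*H,.026],rate=.2,f_stop=15); st()
manip.grip(.02,60); st("gripped")
manip.move_straight([*H,.08],rate=.15); st("lift")
c=cam("scene"); u,v=proj(c,[*H,.09]).astype(int); cv2.imwrite("pics/lift.png",crop(c,u-40,v-35,80,70,7))
c2=cam("top"); u,v=proj(c2,[*H,.09]).astype(int)
```

```text
t9.5 [ 0.4408 -0.322   0.027 ] yaw-0.317 F [ 0.4047 -0.2572  0.9065] w0.0600 g0.0
gripped t9.9 [ 0.4409 -0.3227  0.028 ] yaw-0.318 F [-0.5055  0.073   5.583 ] w0.0332 g60.8
lift t10.4 [ 0.4391 -0.3208  0.0794] yaw-0.318 F [ 0.1523  1.1714 -4.2587] w0.0333 g60.1
```

View pics/lift.png

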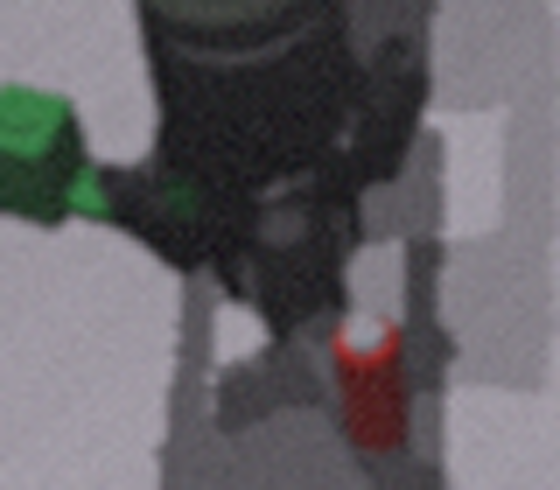

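Crank is held upright in the jaws (red grip at 370,380, level), and the green one is only occluded behind the gripper. Moving over the jack and feeling down.

Run:
```python
from h import *
cy=-.318; P=[.5062,-.0605]
manip.move_straight([.4397,-.3214,.27],rate=.3)
manip.move_pose([*P,.27],[pi,0,cy])
manip.move_straight([*P,.245],rate=.1); manip.dwell(.2); st("above")
h=manip.move_straight([*P,.196],rate=.03,f_stop=5); st(f"touch {h}"); manip.dwell(.2); st()
```

```text
above t12.9 [ 0.5068 -0.0609  0.2459] yaw-0.318 F [ 0.7036  0.0778 -3.2201] w0.0331 g60.1
touch True t13.7 [ 0.5062 -0.0605  0.2272] yaw-0.318 F [0.286  0.2507 4.3218] w0.0331 g61.2
 t13.9 [ 0.5061 -0.0605  0.2271] yaw-0.318 F [0.8261 1.1751 4.9567] w0.0329 g61.2
```

Run:
```python
from h import *
cy=-.318; P=[.5062,-.0605]; zc=.2271
for k in range(1,15):
    y=cy+k*np.radians(7)
    manip.move_straight([*P,zc+.0005],[pi,0,y],rate=.03)
    h=manip.move_straight([*P,zc-.008],rate=.03,f_stop=6)
    s=st(f"{k} {h}")
    if s["tcp_pos"][2]<zc-.004: break
    if np.abs(s["wrist_force"]).max()>25: break
```

```text
1 False t14.6 [ 0.5069 -0.061   0.2185] yaw-0.197 F [ 5.5395 -2.6594 -4.8733] w0.0333 g60.1
```

Run:
```python
from h import *
P=np.array([.5062,-.0605]); y=-.196
print(manip.read_state()["wrist_torque"])
for yy in(-.196,-.16):
    manip.move_straight([*(P+[.0005,-.0003]),.219],[pi,0,yy],rate=.03); s=st(); print(s["wrist_torque"])
P=P+[.0005,-.0003]
for z in np.arange(.215,.190,-.004):
    h=manip.move_straight([*P,z],rate=.03,f_stop=12); s=st(f"{z:.3f} {h}")
    f=s["wrist_force"]; P=P+np.clip(f[:2]*1e-4,-.0004,.0004)
    if h: break
print(s["wrist_torque"])
```

```text
[-0.4308 -0.8619  0.0622]
 t14.9 [ 0.507  -0.0611  0.2185] yaw-0.196 F [ 5.4544 -2.5658 -5.4109] w0.0329 g60.1
[-0.3804 -0.8778  0.0084]
 t15.1 [ 0.5068 -0.0612  0.2185] yaw-0.160 F [ 3.6413 -1.9924 -5.8175] w0.0331 g60.1
[-0.499  -0.7225  0.0117]
0.215 False t15.4 [ 0.5069 -0.0608  0.2146] yaw-0.160 F [ 5.2456 -2.0263 -5.0766] w0.0330 g60.1
0.211 False t15.7 [ 0.5069 -0.0609  0.2105] yaw-0.160 F [ 4.1331 -1.621  -5.1499] w0.0330 g60.1
0.207 False t16.0 [ 0.507  -0.0609  0.2062] yaw-0.160 F [ 2.9117 -1.0452 -6.5214] w0.0329 g60.0
0.203 False t16.3 [ 0.5071 -0.061   0.2023] yaw-0.160 F [ 1.4706 -1.2989 -4.549 ] w0.0333 g60.2
0.199 True t16.5 [ 0.5073 -0.061   0.202 ] yaw-0.160 F [-0.8304 -0.3528  3.1202] w0.0331 g61.0
[ 0.0368  0.1136 -0.014 ]
```

Run:
```python
from h import *
s=manip.read_state(); p=s["tcp_pos"]
manip.grip(.06,30); st("rel")
manip.move_straight([p[0],p[1],.30],rate=.3)
c0=np.array([.5073,-.061]); a=-.16
k=c0+.08*np.array([np.cos(a),np.sin(a)])
manip.move_straight([*k,.30],rate=.3)
t=cam("scene"); u,v=proj(t,[.54,-.061,.2]).astype(int); cv2.imwrite("pics/seat.png",crop(t,u-40,v-35,80,70,7))
```

```text
rel t16.8 [ 0.5064 -0.0608  0.1999] yaw-0.160 F [0.0211 0.1995 0.0272] w0.0597 g0.0
```

View pics/seat.png

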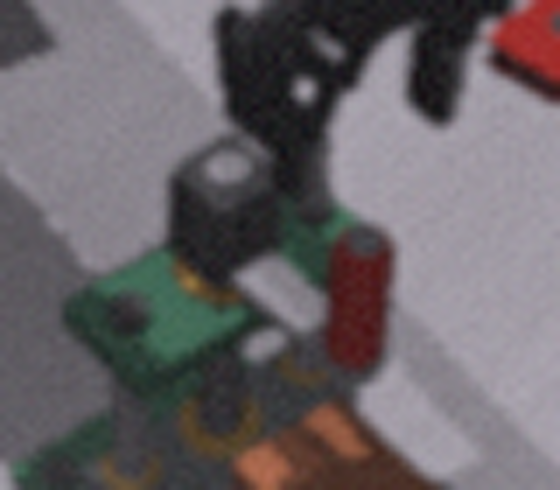

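Seated: hub square on the yoke, upright, its underside at the bronze collar (about 225,290). Grip at (362,300). Now grip it and wind.

Run:
```python
from h import *
c0=np.array([.5067,-.0608]); a0=-.16; Z=.208
pt=lambda a:c0+.08*np.array([np.cos(a),np.sin(a)])
manip.grip(.05,20)
manip.move_pose([*pt(a0),.29],[pi,0,a0])
h=manip.move_straight([*pt(a0),Z],rate=.2,f_stop=10); st(f"down {h}")
if not h:
    manip.grip(.015,20); st("held")
    N=47; tot=np.radians(566)
    for i in range(1,N+1):
        a=a0-tot*i/N
        manip.move_straight([*pt(a),Z],rate=.14)
        s=manip.read_state(); f=s["wrist_force"]; r=np.array([np.cos(a),np.sin(a)])
        fr=f[:2]@r; c0=c0+r*np.clip(fr*5e-5,-.0003,.0003)
        if i%6==0 or i==N: print(i,"t%.1f"%s["clock"],"a%.2f"%a,"fr%.1f"%fr,"ft%.1f"%(f[0]*r[1]-f[1]*r[0]),"fz%.1f"%f[2],c0,"R%.4f"%np.hypot(*(s["tcp_pos"][:2]-c0)))
        if np.hypot(f[0],f[1])>25 or abs(f[2])>20 or s["gripper_width"]<.02: print("STOP",i,f,s["gripper_width"]); break
    st()
```

```text
down False t18.9 [ 0.5862 -0.0737  0.2088] yaw-0.160 F [ 0.1225  0.5406 -0.12  ] w0.0500 g0.0
held t19.2 [ 0.5873 -0.0739  0.2103] yaw-0.160 F [ 1.6629 -0.6682  3.3866] w0.0253 g20.5
6 t20.8 a-1.42 fr0.9 ft0.4 fz9.0 [ 0.507  -0.0611] R0.0809
12 t22.4 a-2.68 fr5.0 ft0.7 fz12.2 [ 0.5064 -0.0619] R0.0803
18 t24.0 a-3.94 fr4.9 ft0.0 fz9.8 [ 0.505  -0.0615] R0.0801
24 t25.6 a-5.20 fr2.6 ft0.7 fz8.3 [ 0.5049 -0.0606] R0.0809
30 t27.2 a-6.47 fr3.6 ft-0.4 fz4.7 [ 0.5057 -0.0604] R0.0820
36 t28.8 a-7.73 fr2.2 ft0.5 fz7.8 [ 0.5061 -0.0608] R0.0810
42 t30.4 a-8.99 fr2.1 ft1.8 fz7.6 [ 0.5058 -0.0613] R0.0798
47 t31.7 a-10.04 fr2.1 ft-0.1 fz7.9 [ 0.5053 -0.0612] R0.0797
 t31.7 [ 0.4405 -0.0148  0.2093] yaw-0.159 F [-1.7237  1.1383  7.9487] w0.0251 g20.7
```

Run:
```python
from h import *
p=manip.read_state()["tcp_pos"]
manip.grip(.05,20); manip.move_straight([p[0],p[1],.30],rate=.25); st("up")
manip.grip(0.0,30)
q=O+AX*.192; manip.move_pose([q[0],q[1],.27],[pi,0,FY+pi/2])
manip.move_straight([q[0],q[1],.142],rate=.3)
zf=probe(.192)
manip.move_straight([q[0],q[1],zf+.012],rate=.15)
q=O+AX*.15; manip.move_straight([q[0],q[1],.142],rate=.15)
zn=probe(.15); print("rise left",zf-zn)
manip.move_straight([q[0],q[1],.30],rate=.3)
t=cam("scene"); u,v=proj(t,[.57,-.075,.16]).astype(int); cv2.imwrite("pics/end.png",crop(t,u-50,v-40,100,80,7))
```

```text
up t32.6 [ 0.4406 -0.0149  0.3005] yaw-0.160 F [ 0.1175  0.4304 -1.3698] w0.0500 g0.0
probe 0.192 True t35.5 [ 0.6957 -0.0998  0.126 ] yaw1.367 F [-0.8221  0.1172  3.888 ] w0.0003 g1.7
probe 0.15 True t36.6 [ 0.654  -0.0912  0.1261] yaw1.367 F [-0.102   0.48    4.6718] w0.0001 g2.3
rise left -9.216939671069513e-05
```

View pics/end.png

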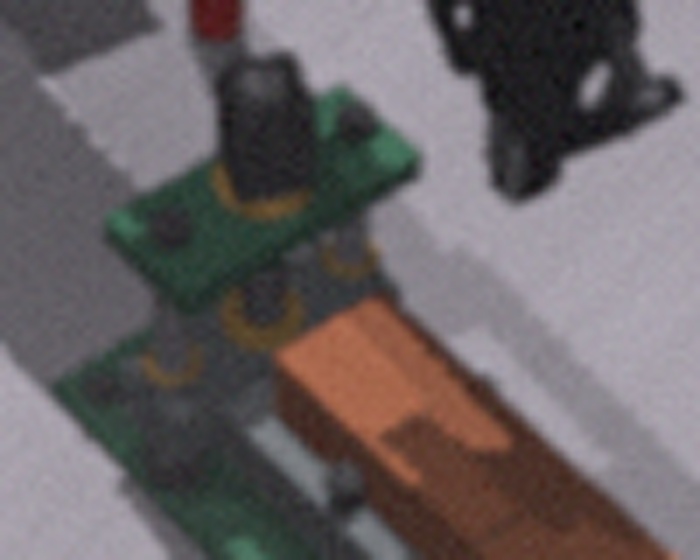

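The probe shows the tops flush to 0.1 mm. The crank still sits down on the collar (270,195), upright, and the gripper is clear.

```bash
python3 -c "
from h import *
st(); print(manip.hand_in())"
```

```text
t37.4 [ 0.6514 -0.0905  0.2961] yaw1.367 F [-0.0269  1.1409 -1.0465] w0.0004 g0.0
the job is handed in; nothing more can be done
None
```

I handed the job in at about 37 s of the 70 s: the crank is seated on the jack, the channel tops measured flush to about 0.1 mm by touch, and the gripper is clear. The verdict was not shown.

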